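# Hook, draw out and lock the tape measure on the board

## Task

Set the tape measure to the board: pick up the yellow tape measure from the book, hook its steel end over the left-hand end of the light wooden board and, with the hook caught there, draw the case back along the board until its front (the face the blade comes out of) is level with the red line, not the blue one. Leave the case standing on the board with the hook still caught and the blade along the board, and then push the red thumb lock on its top fully down.

Things in the scene. Friction and masses are not known exactly. Their poses are not given: they have to be found in the camera images.
- tape_grip (a point): Centre of the tape measure's case: yellow and black block, 36 (x) by 70 (y) by 60 mm high, 0.6 kg, loose, standing on the 26 mm thick blue and orange book. The point is 30 mm above its underside; +y points along the blade to the hook; the front is 35 mm from this point. Grip across the 36 mm, above half height. Let go on the board, its weight and rubber foot hold it against the blade's spring.
- tape_hook (a point): Inner face of the steel hook (plate 22 mm wide, 2.5 thick, reaching 12 mm below the case's underside) on the yellow blade; the point is 3.5 mm below the level of the case's underside; axes as the case's. It starts 45 mm from the case's centre and pulls out 220 mm further along +y against a spring of 1.6 to 2.5 N that draws it back in. The blade is stiff, 3 mm above the underside's level.
- tape_lock (a joint): Red thumb lock on top of the case, 20 by 24 mm: 0 m up (at the start; it stands 14 mm proud, its top 44 mm above the case's centre and its middle 12 mm in front of it, along +y), 0.010 m fully down. It goes straight down at about 5 N, stays where it is pushed, and when down clamps the blade.
- board_end (a point): Middle of the top edge of the board's left-hand end, on its end face. The board is light wood, 310 mm long, 90 wide, fixed, its top 24 mm above the worktop, nothing beside that end. +y points along the board's length out of this end, away from the board; x goes across the board, z up.
- red_line (a point): Middle of the red line, 4 mm wide, painted across the top of the board 120 to 190 mm from its left-hand end; axes as the board's. A blue line like it, some 35 to 70 mm from the red one, is not meant.

How it is judged (in metres and radians):
On the way, in this order (a step that is already met when the one before it is completed fails the run):
1. the hook is over the left-hand end of the board, below its top edge, with the blade not yet drawn out (z of tape_hook in the frame of board_end below 0 m and y of tape_hook in the frame of board_end between -0.006 and 0.03 m and x of tape_hook in the frame of board_end between -0.04 and 0.04 m and horizontal distance between tape_hook and tape_grip below 0.09 m), for 0.1 s.
2. with the hook caught on the end, the case's front has been drawn back to the red line, the lock still up (z of tape_hook in the frame of board_end below 0 m and y of tape_hook in the frame of board_end between -0.006 and 0.006 m and y of tape_grip in the frame of red_line between -0.05 and -0.02 m and value of joint tape_lock below 0.003 m), for 0.2 s.
At the end, for the whole second after the job is handed in: The hook is against the board's left-hand end (within 6 mm, below its top edge, within 40 mm of its middle), the case stands upright on the board, in line with it to 11 degrees, its front within 15 mm of the red line, and the red thumb lock is down (more than 7 of its 10 mm); the robot has let go (z of tape_hook in the frame of board_end below 0 m and y of tape_hook in the frame of board_end between -0.006 and 0.006 m and x of tape_hook in the frame of board_end between -0.04 and 0.04 m and y of tape_grip in the frame of red_line between -0.05 and -0.02 m and z of tape_grip in the frame of red_line between 0.024 and 0.036 m and angle between tape_grip's own z axis and vertical below 0.12 rad and angle between the y axis of tape_grip and the y axis of board_end, either way round below 0.2 rad and value of joint tape_lock above 0.007 m); the robot touches nothing.
It also fails if it takes over 46 s, if anything falls off the work surface, if the arm or the gripper's body presses on something with over 40 N, if the wrist force passes 120 N, or if a joint passes its speed limit or range.

## Robot

A 7-joint arm with a two-finger parallel gripper is mounted at the origin on a cart in front of the work surface, level with it; the furniture and walls round the work are solid. World frame = base frame: x ahead of the robot, y to its left, z up, the work surface at z = 0. Lengths are in m, angles in degrees, forces in N, time in s.
With the tool pointing down it reaches from about 0.425 to 0.875 m from the base axis. Payload 4.7 kg.
Tool frame: the origin (TCP) lies between the finger pads; the fingertips stand 11 mm ahead of it and the grasp point (between the pads) lies 8 mm behind it (env.tcp_to_tips is the distance from the TCP to the fingertips, in m); z points along the fingers, y is the line along which they close (so a half turn about z gives the same grasp; the last joint's range is limited). The gripper opens to 87 mm and grips with 3 to 60 N. Pads are 19 mm wide; open, the fingers measure 117 mm over their backs; the gripper's body (75 mm by 190 mm) begins 51 mm behind the grasp point.
Start: joints at [72.141, 18.392, -4.016, 83.108, 1.295, 78.541, -3.26], TCP at [0.208, -0.616, 0.234] pointing down, gripper open.
Joint ranges: [-163.93, 163.93], [-17.29, 119.83], [-79.2, 71.16], [3.27, 140.29], [-89.18, 269.18], [5.43, 117.66], [-154.24, 154.24]. Speed limits (degrees/s): [147.25, 147.25, 180, 180, 180, 180, 180].

## Interface

Orientations are given as [roll, pitch, yaw] about the fixed x, y, z axes, in that order (R = Rz(yaw) Ry(pitch) Rx(roll)).
In Python, from cell import env, viewer gives the robot as it stands.
- The arm moves only by the tool step_arm, never from a script. Its arguments are lists of equal length, an entry for each row: "delta_pos": the shift along the tool's x, y, z in units of 0.2 m (1.0 is 0.2 m), a list of three; "rot": the turn, a rotation vector about the tool's x, y, z in units of 1.5 rad (1.0 is 1.5 rad), a list of three; "gripper": the gripper command: -1 is shut, 1 is fully open, values between are in proportion. A call has 1 to 20 rows; each row is the pose to reach, as a shift and turn from the pose commanded when the call began, along the tool's axes at that moment; what a row does not reach only later rows make up. A row lasts 1/8 s, in which the tool goes at most 62.5 mm and 10.7 degrees, less where a joint would pass 70% of its speed; a pose out of reach is approached as far as the arm can. A call with a number of a shift or a turn outside -1 to 1 is refused whole. A call with a gripper value outside its range is refused whole. The fingers move at their own pace and stop on an object; "squeeze" is the grip in N (left out, the last holds). Time passes only in rows, so rows that repeat a pose let the fingers close. It gives the time, the measured TCP pose, the force, the opening and the grip force at its end, in the units of the state.
- env.get_obs(): the state, without advancing time (a new reading comes with each control period).
- viewer.read_camera(name): name is "side" or "top" or "wrist"; returns a dict with "img" (420x560x3 uint8, red, green, blue), "fx", "fy", "cx", "cy" (pixels), "pose" (4x4, takes a point from camera to world coordinates). Camera axes: x right, y down, z forward; pixel columns grow to the right and rows downward; lengths in m; the calibration is good to about 2 mm. A picture is of the moment at which its call begins. There is no depth.
- env.sign_off(): hands the job in; it is judged then, once.
The state is a dict: "time_s": time; "qpos": joint angles; "joint_velocities": joint speeds; "effort": joint torques, N m; "tool_pos": TCP position; "tool_rot": TCP orientation; "force": force on the tool from outside, world axes, zero at the start; "wrist_torque": the same for the moment, N m; "grip_width": finger opening in m; "grasp_force": force on a finger pad.
Only numpy, scipy, OpenCV 4.12 (cv2) and the standard library are available. Lean on these libraries where they do the work, as an engineer would, in place of code of your own. Each camera call takes 0.05 s, during which the arm holds its last target. There are 200 camera calls.

## Working session

There is one attempt and no reset: what is moved stays moved. The work goes in short steps, Python scripts to look and compute and a tool call to move; the robot and the scene stay as the last step left them, time stands still between calls to the robot, and variables do not carry over. Pictures are saved under pics/ and viewed, at most 10 in all, crops included, and the job is handed in when it is done.

Besides the shell and the picture viewer there is one more tool, called after "Emit:" as name(argument=value, ...) on one line, values as JSON. step_arm: Moves the arm, as the interface text tells. Shifts and turns lie within -1 to 1; 1 stands for 0.2 m of shift or 1.5 rad of turn. Its arguments: {"type":"object","properties":{"delta_pos":{"type":"array"},"rot":{"type":"array"},"gripper":{"type":"array"},"squeeze":{"type":"number"}},"required":["delta_pos","rot","gripper"]}

```bash
mkdir -p pics; ls; cat > h.py <<'E'
import numpy as np, cv2
from cell import env, viewer
from scipy.spatial.transform import Rotation as R
def snap(n,f):
    c=viewer.read_camera(n); cv2.imwrite(f'pics/{f}.png',c['img'][:,:,::-1]); np.savez(f'pics/{f}.npz',**c); return c
def px2w(f,u,v,z):
    c=np.load(f'pics/{f}.npz'); P=c['pose']; d=P[:3,:3]@np.array([(u-c['cx'])/c['fx'],(v-c['cy'])/c['fy'],1]); o=P[:3,3]
    return o+d*(z-o[2])/d[2]
def w2px(f,p):
    c=np.load(f'pics/{f}.npz'); P=c['pose']; q=P[:3,:3].T@(np.array(p)-P[:3,3]); return q[0]/q[2]*c['fx']+c['cx'],q[1]/q[2]*c['fy']+c['cy']
E
python3 - <<'E'
from h import *
o=env.get_obs(); print(o)
for n in('top','side'):
    c=snap(n,n+'0'); print(n,c['fx'],c['pose'].round(3).tolist())
E
```

```text
pics
{'time_s': 0.0, 'qpos': array([72.13960423, 18.43994839, -4.01583558, 83.17766204,  1.29508296,
       78.5419073 , -3.26164894]), 'joint_velocities': array([ 0.04632591,  0.0176714 ,  0.03976295,  0.05919532, -0.11186981,
        0.04776164,  0.03191199]), 'effort': array([ 7.27543738e-04, -4.91284096e+01, -4.03586207e-01, -3.12532425e+01,
       -6.39189966e-02,  4.38356667e-02,  1.68796796e-04]), 'tool_pos': array([ 0.20783144, -0.61528403,  0.2324273 ]), 'tool_rot': array([-1.79885738e+02,  5.94710658e-03,  1.86688687e+01]), 'force': array([-0.25727401,  1.06251899, -0.12219911]), 'wrist_torque': array([-0.01865412,  0.00106361,  0.01337918]), 'grasp_force': 0.0, 'grip_width': 0.08658396833065614}
top 425.2660450265603 [[-0.019, -0.987, 0.162, 0.317], [-1.0, 0.018, -0.006, -0.008], [0.003, -0.162, -0.987, 1.107], [0.0, 0.0, 0.0, 1.0]]
side 457.6042019837443 [[-0.873, -0.213, 0.439, 0.066], [-0.488, 0.368, -0.791, 0.714], [0.007, -0.905, -0.426, 0.48], [0.0, 0.0, 0.0, 1.0]]
```

View pics/top0.png

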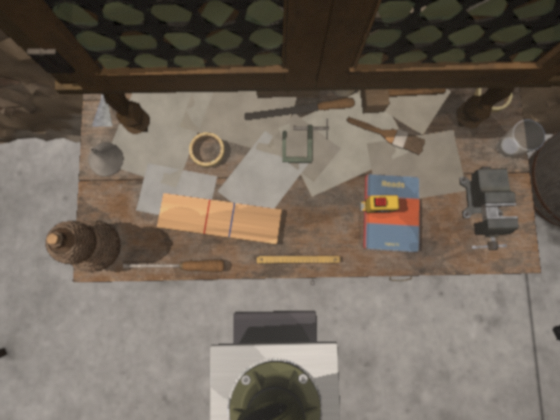

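View pics/side0.png

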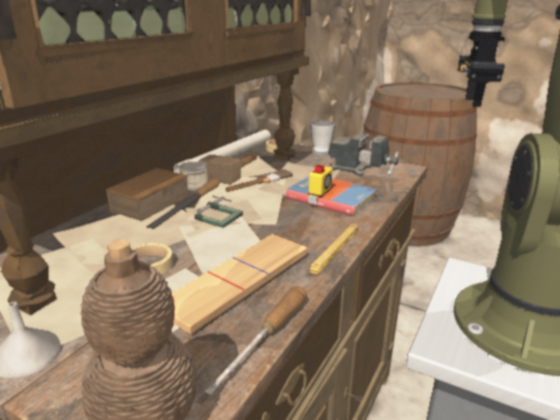

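Top view: board spans from (160,212) to (281,226), with the red line at about (207,217) and the blue at (232,219). The tape is at (383,203) with its hook toward the left. I'll enlarge both areas.

```bash
python3 - <<'E'
from h import *
i=cv2.imread('pics/top0.png')
a=cv2.resize(i[185:255,150:290],None,fx=5.6,fy=5.6,interpolation=cv2.INTER_CUBIC)[:290]
a=cv2.resize(i[190:246,150:290],(784,314),interpolation=cv2.INTER_CUBIC)
b=cv2.resize(i[188:220,355:435],(784,314)[:2] if 0 else (640,256),interpolation=cv2.INTER_CUBIC)
o=np.zeros((580,784,3),np.uint8);o[:314]=a;o[320:576,:640]=b
cv2.imwrite('pics/crop0.png',o)
E
```

```text
(no output)
```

View pics/crop0.png

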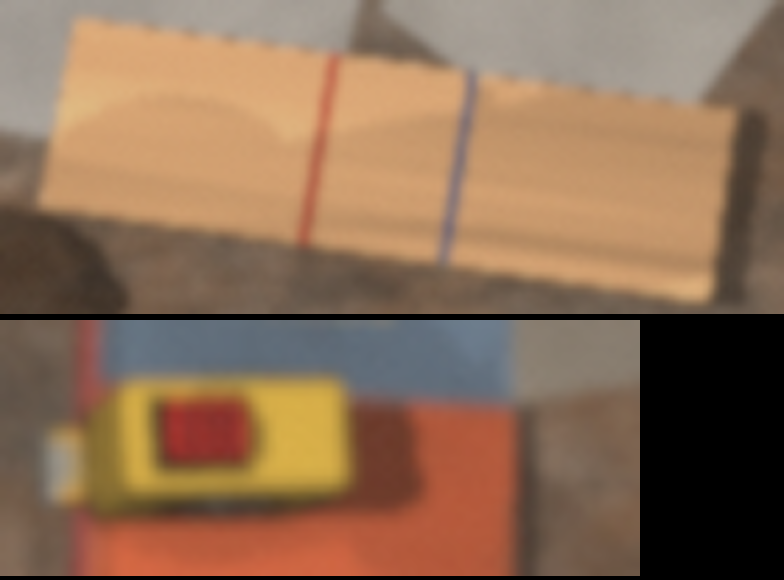

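```bash
python3 - <<'E'
from h import *
B=lambda x,y:px2w('top0',150+(x+.5)/5.6-.5,190+(y+.5)/5.607-.5,.024)[:2]
T=lambda x,y,z:px2w('top0',355+(x+.5)/8-.5,188+(y-320+.5)/8-.5,z)[:2]
c=[B(75,18),B(40,208),B(738,108),B(712,300)]
E=(c[0]+c[1])/2;F=(c[2]+c[3])/2;r=(B(335,56)+B(303,244))/2
d=(E-F)/np.linalg.norm(E-F)
print('board',np.round(c,4).tolist(),'end',E,'far',F,np.linalg.norm(E-F),'yawdir',np.degrees(np.arctan2(d[1],d[0])),'red',r,'dist',(E-r)@d)
t=[T(122,380,.086),T(118,500,.086),T(345,378,.086),T(352,492,.086)]
print('tape',np.round(t,4).tolist(),np.mean(t,0)); f=(t[0]+t[1]-t[2]-t[3]);print(np.degrees(np.arctan2(f[1],f[0])))
print('lock',T(205,432,.1),'hook',T(48,467,.029))
E
```

```text
board [[0.5365, 0.2796], [0.4484, 0.2934], [0.4888, -0.0264], [0.4008, -0.0128]] end [0.49247615 0.28648377] far [ 0.44482754 -0.01959336] 0.3097637842565276 yawdir 81.15149370400454 red [0.47311568 0.16618196] dist 0.12184811668875463
tape [[0.5092, -0.2423], [0.4721, -0.239], [0.5086, -0.3105], [0.4733, -0.3104]] [ 0.4907779  -0.27555722]
90.22858195039001
lock [ 0.49017529 -0.2631709 ] hook [ 0.49192065 -0.23003268]
```

Tape centre is about (0.491, −0.276), with the blade along +y. The board end is at (0.492, 0.286), yaw 81.2°, and red is 122 mm in. Now for the approach numbers.

```bash
cat >> h.py <<'E'
def plan(p,yaw,frm=None):
    o=env.get_obs(); fp,fr=frm if frm else (o['tool_pos'],o['tool_rot'])
    A=R.from_euler('xyz',fr,degrees=True); Bq=R.from_euler('xyz',[180,0,yaw],degrees=True)
    print('dpos',(A.inv().apply(np.array(p)-fp)/.2).round(4),'rot',((A.inv()*Bq).as_rotvec()/1.5).round(4))
E
python3 - <<'E'
from h import *
plan([.491,-.2755,.20],90)
E
```

```text
dpos [ 1.8853 -1.1566  0.1648] rot [-1.0e-03 -6.0e-04 -8.3e-01]
```

Emit:
step_arm(delta_pos=[[0.3, -0.2, 0], [0.6, -0.4, 0], [0.94, -0.58, 0.0], [0.94, -0.58, 0.0]], rot=[[0, 0, -0.11], [0, 0, -0.22], [0, 0, -0.33], [0, 0, -0.415]], gripper=[1, 1, 1, 1])

```text
time_s: 0.6
tool_pos: [0.3518, -0.4421, 0.2334]
tool_rot: [-180.0, -0.1, 54.9]
force: [0.7, 0.0, 0.2]
grip_width: 0.0874
grasp_force: 0.0
```

```bash
python3 - <<'E'
from h import *
plan([.491,-.2755,.20],90); print(env.get_obs()['tool_pos'])
E
```

```text
dpos [1.0818 0.0898 0.1683] rot [ 1.000e-04 -8.000e-04 -4.088e-01]
[ 0.35178344 -0.4421391   0.233401  ]
```

Emit:
step_arm(delta_pos=[[0.3, 0.02, 0.04], [0.6, 0.05, 0.08], [0.9, 0.08, 0.12], [1.0, 0.09, 0.168], [1.0, 0.09, 0.168], [1.0, 0.09, 0.168]], rot=[[0, 0, -0.11], [0, 0, -0.22], [0, 0, -0.33], [0, 0, -0.41], [0, 0, -0.41], [0, 0, -0.41]], gripper=[1, 1, 1, 1, 1, 1])

```text
time_s: 1.35
tool_pos: [0.4791, -0.2954, 0.1999]
tool_rot: [-180.0, 0.0, 89.3]
force: [-0.4, -0.7, -0.6]
grip_width: 0.0866
grasp_force: 0.0
```

```bash
python3 - <<'E'
from h import *
plan([.491,-.2755,.20],90); c=snap('wrist','w1'); o=env.get_obs(); print(o['tool_pos'],o['tool_rot'],c['pose'].round(3).tolist())
cv2.imwrite('pics/w1b.png',cv2.resize(cv2.imread('pics/w1.png'),None,fx=1.4,fy=1.4))
E
```

```text
dpos [ 0.1002  0.0581 -0.0005] rot [-0.0006  0.0005 -0.0077]
[ 0.47910929 -0.29575804  0.20013965] [-1.79977259e+02  5.32746629e-02  8.93070901e+01] [[1.0, -0.013, -0.004, 0.48], [-0.013, -0.967, -0.255, -0.226], [-0.0, 0.255, -0.967, 0.351], [0.0, 0.0, 0.0, 1.0]]
```

View pics/w1b.png

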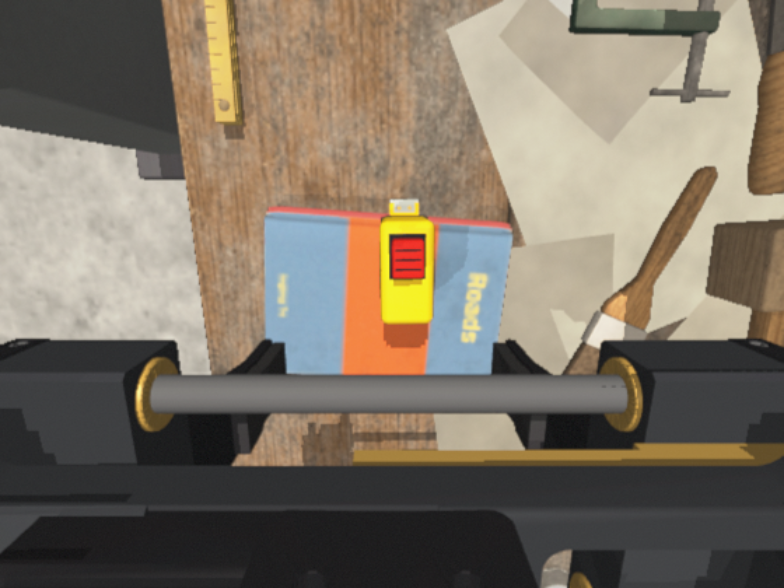

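The wrist view shows the tape centred near (407,272). Its top spans (381–432, 222) to (383–433, 324), with the lock at (407,258).

```bash
python3 - <<'E'
from h import *
W=lambda u,v,z:px2w('w1',u/1.4,v/1.4,z)[:2]
t=[W(381,222,.086),W(432,222,.086),W(383,324,.086),W(433,324,.086)]
print(np.round(t,4).tolist(),np.mean(t,0)); print('lock',W(407.5,257,.1),'hook',W(404,200,.029))
E
```

```text
[[0.4752, -0.2434], [0.5075, -0.2438], [0.4754, -0.3112], [0.5092, -0.3116]] [ 0.49183085 -0.27750274]
lock [ 0.49136464 -0.26381379] hook [ 0.49194378 -0.23086077]
```

Emit:
step_arm(delta_pos=[[0.093, 0.061, 0], [0.093, 0.061, 0.25], [0.093, 0.061, 0.5], [0.093, 0.061, 0.65], [0.093, 0.061, 0.7], [0.093, 0.061, 0.7], [0.093, 0.061, 0.7], [0.093, 0.061, 0.7], [0.093, 0.061, 0.7], [0.093, 0.061, 0.7], [0.093, 0.061, 0.7], [0.093, 0.061, 0.7], [0.093, 0.061, 0.7]], rot=[[0, 0, -0.014], [0, 0, -0.014], [0, 0, -0.014], [0, 0, -0.014], [0, 0, -0.014], [0, 0, -0.014], [0, 0, -0.014], [0, 0, -0.014], [0, 0, -0.014], [0, 0, -0.014], [0, 0, -0.014], [0, 0, -0.014], [0, 0, -0.014]], gripper=[1, 1, 1, 1, 1, 1, -1, -1, -1, -1, -1, -1, -1], squeeze=25)

```text
time_s: 3.02
tool_pos: [0.4919, -0.2754, 0.0599]
tool_rot: [-179.9, -0.0, 90.8]
force: [-2.3, -0.5, 2.6]
grip_width: 0.0352
grasp_force: 24.9
```

Emit:
step_arm(delta_pos=[[0, 0, -0.2], [0, 0, -0.4], [0.2, 0, -0.5], [0.4, 0, -0.5], [0.6, 0, -0.5], [0.8, 0, -0.5], [1.0, 0, -0.5]], rot=[[0, 0, 0], [0, 0, 0], [0, 0, 0], [0, 0, 0], [0, 0, 0], [0, 0, 0], [0, 0, 0]], gripper=[-1, -1, -1, -1, -1, -1, -1])

```text
time_s: 3.9
tool_pos: [0.4888, -0.0737, 0.1585]
tool_rot: [-179.9, -0.0, 90.8]
force: [0.1, 0.3, -5.7]
grip_width: 0.0357
grasp_force: 24.9
```

Emit:
step_arm(delta_pos=[[0.2, 0, 0], [0.4, 0, 0], [0.6, 0, 0], [0.8, 0, 0], [1.0, 0, 0]], rot=[[0, 0, 0.02], [0, 0, 0.04], [0, 0, 0.07], [0, 0, 0.1], [0, 0, 0.112]], gripper=[-1, -1, -1, -1, -1])

```text
time_s: 4.53
tool_pos: [0.4861, 0.1258, 0.1586]
tool_rot: [-179.9, 0.0, 81.1]
force: [1.2, 0.5, -5.9]
grip_width: 0.0356
grasp_force: 24.9
```

```bash
python3 - <<'E'
from h import *
o=env.get_obs(); print(o['tool_pos'],o['tool_rot'],o['grip_width'])
plan([.4874,.2549,.10],81.2)
E
```

```text
[0.48605317 0.12580524 0.1586318 ] [-1.79902304e+02  2.88394520e-02  8.11060623e+01] 0.03564364456610787
dpos [ 0.6389 -0.0926  0.293 ] rot [-0.0011  0.0003 -0.0011]
```

Emit:
step_arm(delta_pos=[[0.2, -0.03, 0], [0.4, -0.06, 0.1], [0.6, -0.09, 0.2], [0.639, -0.093, 0.293], [0.639, -0.093, 0.293], [0.639, -0.093, 0.293]], rot=[[0, 0, 0], [0, 0, 0], [0, 0, 0], [0, 0, 0], [0, 0, 0], [0, 0, 0]], gripper=[-1, -1, -1, -1, -1, -1])

```text
time_s: 5.28
tool_pos: [0.4889, 0.2523, 0.1012]
tool_rot: [-180.0, 0.1, 81.0]
force: [0.1, 0.3, -7.0]
grip_width: 0.0363
grasp_force: 24.9
```

```bash
python3 - <<'E'
from h import *
o=env.get_obs(); print(o['tool_pos'],o['tool_rot'],o['grip_width'])
snap('wrist','w2'); snap('side','s2')
i=cv2.imread('pics/w2.png'); a=cv2.resize(i[60:300,100:460],(780,520),interpolation=cv2.INTER_CUBIC); cv2.imwrite('pics/w2b.png',a)
E
```

```text
[0.4888751  0.25226509 0.10119378] [-1.79998452e+02  6.68612454e-02  8.10443051e+01] 0.03626442347515656
```

View pics/w2b.png

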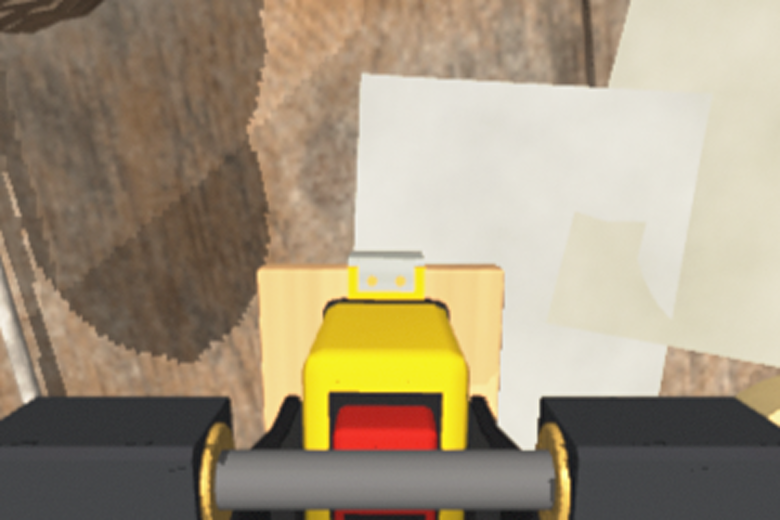

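The wrist view shows the board end edge running (260,267)–(500,266), with the hook's outer top edge at (387,252) centred across the board.

```bash
python3 - <<'E'
from h import *
W=lambda u,v,z:px2w('w2',100+(u+.5)/2.1667-.5,60+(v+.5)/2.1667-.5,z)[:2]
a,b=W(260,267,.024),W(500,266,.024); E=(a+b)/2; n=b-a; n/=np.linalg.norm(n); d=np.array([-n[1],n[0]])
print(a,b,E,np.degrees(np.arctan2(d[1],d[0])),np.linalg.norm(b-a))
h1,h2=W(349,252,.07),W(424,252,.07); h=(h1+h2)/2; print(h,np.linalg.norm(h1-h2)); g=env.get_obs()['tool_pos'][:2]
for e in(E,np.array([.4925,.2865])): print('hook-end y',(h-e)@d,'x',(h-e)@n,'tcp y',(g-e)@d)
print((h-g)@d)
E
```

```text
[0.45019907 0.29451373] [0.53561947 0.28127954] [0.49290927 0.28789663] 81.19318143361919 0.08643950682645402
[0.49677782 0.29830023] 0.021450299561372003
hook-end y 0.010873225030658263 x 0.002230105975767959 tcp y -0.03547445529936124
hook-end y 0.012316052700385034 x 0.002420725750736498 tcp y -0.034031627629634464
0.0463476803300195
```

Emit:
step_arm(delta_pos=[[0.01, 0, 0.05], [0.01, 0, 0.12], [0.01, 0, 0.17], [0.01, 0, 0.205], [0.01, 0, 0.205], [0.01, 0, 0.205]], rot=[[0, 0, 0], [0, 0, 0], [0, 0, 0], [0, 0, 0], [0, 0, 0], [0, 0, 0]], gripper=[-1, -1, -1, -1, -1, -1])

```text
time_s: 6.12
tool_pos: [0.489, 0.2561, 0.0606]
tool_rot: [180.0, -0.0, 81.2]
force: [-0.1, -0.3, -5.8]
grip_width: 0.0356
grasp_force: 24.9
```

Emit:
step_arm(delta_pos=[[0, 0, 0.005], [0, 0, 0.009], [0, 0, 0.009], [0, 0, 0.009]], rot=[[0, 0, 0], [0, 0, 0], [0, 0, 0], [0, 0, 0]], gripper=[-1, -1, -1, -1])

```text
time_s: 6.62
tool_pos: [0.4888, 0.2558, 0.0586]
tool_rot: [180.0, 0.0, 81.1]
force: [0.1, 0.4, -6.7]
grip_width: 0.0356
grasp_force: 24.9
```

```bash
python3 - <<'E'
from h import *
o=env.get_obs(); print(o['tool_pos'],o['force'])
c=snap('side','s3'); i=cv2.imread('pics/s3.png')
u,v=map(int,w2px('s3',[.4925,.2865,.03])); print(u,v)
y0=max(0,v-90);x0=max(0,u-120); cv2.imwrite('pics/s3b.png',cv2.resize(i[y0:v+60,x0:u+120],None,fx=3.2,fy=3.2,interpolation=cv2.INTER_CUBIC)); print(x0,y0)
E
```

```text
[0.48879544 0.25582123 0.05857476] [ 0.14793136  0.40526253 -6.6674886 ]
170 310
50 220
```

View pics/s3b.png

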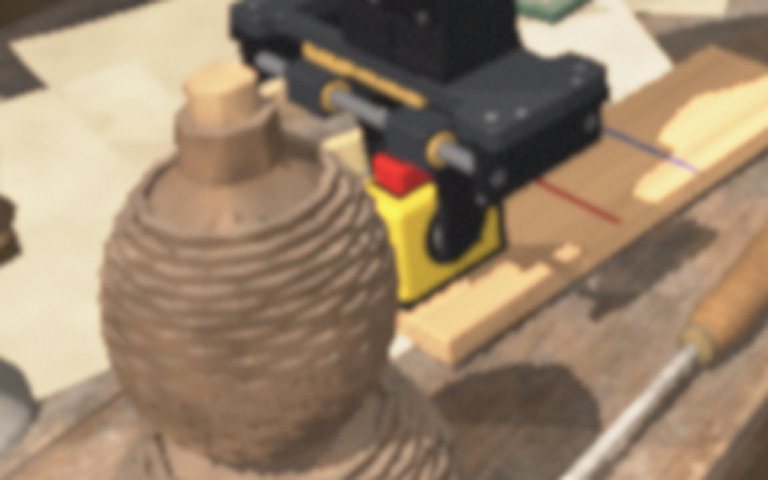

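The case hovers about 0.7 mm above the board, with the hook just beyond the end. Next I draw it back slowly.

Emit:
step_arm(delta_pos=[[-0.03, 0, 0.001], [-0.06, 0, 0.001], [-0.09, 0, 0.001], [-0.12, 0, 0.001], [-0.16, 0, 0.001], [-0.2, 0, 0.001], [-0.25, 0, 0.001], [-0.3, 0, 0.001], [-0.3, 0, 0.001], [-0.3, 0, 0.001]], rot=[[0, 0, 0], [0, 0, 0], [0, 0, 0], [0, 0, 0], [0, 0, 0], [0, 0, 0], [0, 0, 0], [0, 0, 0], [0, 0, 0], [0, 0, 0]], gripper=[-1, -1, -1, -1, -1, -1, -1, -1, -1, -1])

```text
time_s: 7.92
tool_pos: [0.4798, 0.1966, 0.0584]
tool_rot: [180.0, -0.0, 81.1]
force: [0.6, 2.0, -5.6]
grip_width: 0.0355
grasp_force: 24.9
```

```bash
python3 - <<'E'
from h import *
o=env.get_obs(); print(o['tool_pos'],o['tool_rot'],o['force'])
snap('wrist','w4')
i=cv2.imread('pics/w4.png'); a=cv2.resize(i[60:300,100:460],(780,520),interpolation=cv2.INTER_CUBIC); cv2.imwrite('pics/w4b.png',a)
E
```

```text
[0.47980318 0.19661305 0.05839721] [ 1.79965320e+02 -1.93060302e-02  8.11373126e+01] [ 0.57224644  1.95397469 -5.6434068 ]
```

View pics/w4b.png

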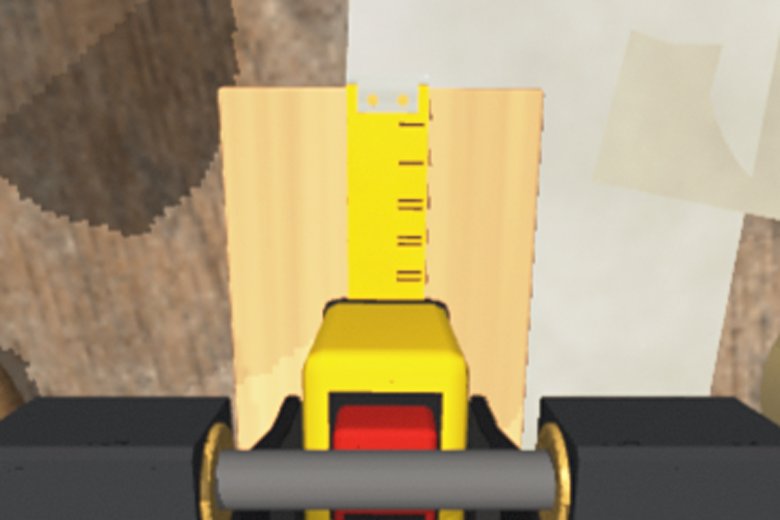

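The blade is out, with the hook caught at the end edge (387,87) and about 2 N of spring pull. Drawing on to the red line.

Emit:
step_arm(delta_pos=[[-0.05, 0, 0], [-0.1, 0, 0], [-0.15, 0, 0], [-0.2, 0, 0], [-0.25, 0, 0], [-0.29, 0, 0], [-0.325, 0, 0], [-0.325, 0, 0], [-0.325, 0, 0], [-0.325, 0, 0.004], [-0.325, 0, 0.004], [-0.325, 0, 0.004]], rot=[[0, 0, 0], [0, 0, 0], [0, 0, 0], [0, 0, 0], [0, 0, 0], [0, 0, 0], [0, 0, 0], [0, 0, 0], [0, 0, 0], [0, 0, 0], [0, 0, 0], [0, 0, 0]], gripper=[-1, -1, -1, -1, -1, -1, -1, -1, -1, -1, -1, -1])

```text
time_s: 9.48
tool_pos: [0.4697, 0.1327, 0.0579]
tool_rot: [180.0, -0.0, 81.2]
force: [-1.6, 2.4, 1.0]
grip_width: 0.0359
grasp_force: 24.9
```

```bash
python3 - <<'E'
from h import *
o=env.get_obs(); print(o['tool_pos'],o['tool_rot'],o['force'])
snap('wrist','w5');snap('side','s5')
i=cv2.imread('pics/w5.png'); a=cv2.resize(i[0:300,100:460],(660,550),interpolation=cv2.INTER_CUBIC)
j=cv2.imread('pics/s5.png'); u,v=map(int,w2px('s5',[.473,.166,.05])); b=cv2.resize(j[v-60:v+60,u-70:u+70],(700,600),interpolation=cv2.INTER_CUBIC)
cv2.imwrite('pics/w5b.png',b); print(u,v)
E
```

```text
[0.46974596 0.13271975 0.05790818] [ 1.79979449e+02 -1.53530823e-02  8.11614172e+01] [-1.63090337  2.42347538  0.98753325]
224 266
```

View pics/w5b.png

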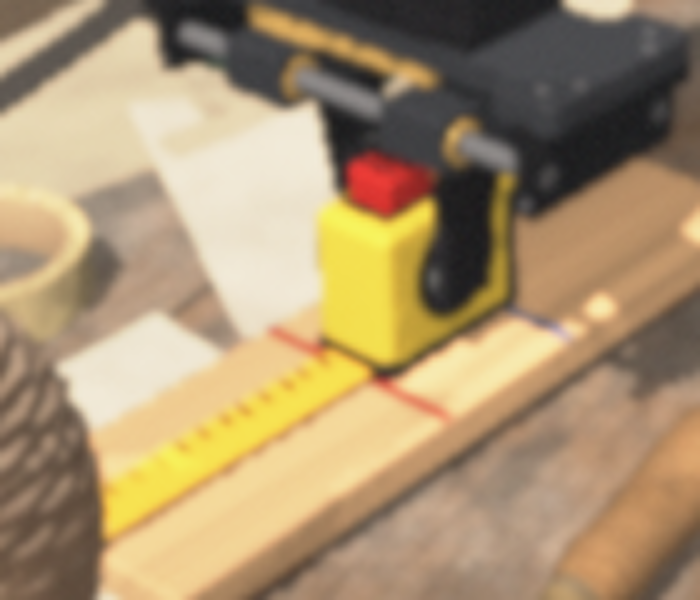

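The case stands on the board with its front level with the red line. Releasing and lifting.

Emit:
step_arm(delta_pos=[[0, 0, 0], [0, 0, 0], [0, 0, 0], [0, 0, 0], [0, 0, -0.1], [0, 0, -0.25], [0, 0, -0.4], [0, 0, -0.4], [0, 0, -0.4]], rot=[[0, 0, 0], [0, 0, 0], [0, 0, 0], [0, 0, 0], [0, 0, 0], [0, 0, 0], [0, 0, 0], [0, 0, 0], [0, 0, 0]], gripper=[0.2, 0.2, 0.2, 0.2, 0.2, 0.2, 0.2, -1, -1])

```text
time_s: 10.7
tool_pos: [0.4691, 0.1319, 0.1369]
tool_rot: [-180.0, 0.0, 81.1]
force: [-0.1, 0.1, 0.7]
grip_width: 0.0395
grasp_force: 0.0
```

```bash
python3 - <<'E'
from h import *
o=env.get_obs(); print(o['tool_pos'],o['tool_rot'],o['force'],o['grip_width'])
snap('wrist','w6')
i=cv2.imread('pics/w6.png'); cv2.imwrite('pics/w6b.png',cv2.resize(i[0:320,100:460],(630,560),interpolation=cv2.INTER_CUBIC))
E
```

```text
[0.46912514 0.13194276 0.13686741] [-1.79962466e+02  4.02730720e-02  8.11374813e+01] [-0.08435734  0.10027732  0.72649327] 0.03949172658528302
```

View pics/w6b.png

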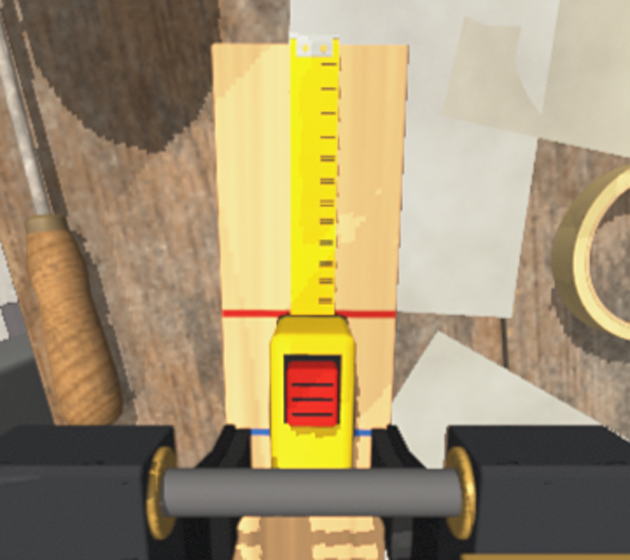

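Released: the case held, hook still at the end edge (315,45), front at the red line (row 314), and the lock is centred at (313,395).

```bash
python3 - <<'E'
from h import *
l=px2w('w6',100+313/1.75,395/1.75,.098); d=np.array([.1535,.988]); o=env.get_obs(); g=o['tool_pos'][:2]
print(l,(l[:2]-g)@d, g+.011*d)
plan([*((l[:2]+g+.011*d)/2),.112],81.15)
E
```

```text
[0.47210457 0.14392843 0.098     ] 0.012337487816844241 [0.47047675 0.14282433]
dpos [0.0584 0.0038 0.1224] rot [-0.0011  0.0005 -0.0001]
```

Emit:
step_arm(delta_pos=[[0.06, 0.004, 0], [0.06, 0.004, 0], [0.06, 0.004, 0], [0.06, 0.004, 0], [0.06, 0.004, 0.06], [0.06, 0.004, 0.12], [0.06, 0.004, 0.14], [0.06, 0.004, 0.155], [0.06, 0.004, 0.17], [0.06, 0.004, 0.18], [0.06, 0.004, 0.19], [0.06, 0.004, 0.19], [0.06, 0.004, 0.19]], rot=[[0, 0, 0], [0, 0, 0], [0, 0, 0], [0, 0, 0], [0, 0, 0], [0, 0, 0], [0, 0, 0], [0, 0, 0], [0, 0, 0], [0, 0, 0], [0, 0, 0], [0, 0, 0], [0, 0, 0]], gripper=[-1, -1, -1, -1, -1, -1, -1, -1, -1, -1, -1, -1, -1])

```text
time_s: 12.38
tool_pos: [0.4722, 0.1438, 0.1]
tool_rot: [-180.0, 0.1, 81.1]
force: [-4.3, -3.1, 8.2]
grip_width: 0.0004
grasp_force: 4.1
```

Emit:
step_arm(delta_pos=[[0, 0, 0.005], [0, 0, 0.01], [0, 0, 0.01], [0, 0, 0.01]], rot=[[0, 0, 0], [0, 0, 0], [0, 0, 0], [0, 0, 0]], gripper=[-1, -1, -1, -1])

```text
time_s: 12.88
tool_pos: [0.4727, 0.144, 0.0995]
tool_rot: [179.9, 0.1, 81.1]
force: [-6.9, -3.4, 18.6]
grip_width: 0.0004
grasp_force: 9.0
```

The force rose to 18.6 N with almost no further travel, so the lock is bottomed out. Lifting off.

Emit:
step_arm(delta_pos=[[0, 0, -0.02], [0, 0, -0.1], [0, 0, -0.3], [0, 0, -0.45], [0, 0, -0.45], [0, 0, -0.45]], rot=[[0, 0, 0], [0, 0, 0], [0, 0, 0], [0, 0, 0], [0, 0, 0], [0, 0, 0]], gripper=[-1, -1, -1, -1, -1, -1])

```text
time_s: 13.62
tool_pos: [0.472, 0.144, 0.1872]
tool_rot: [-180.0, 0.0, 81.1]
force: [-0.4, 0.5, 0.4]
grip_width: 0.0005
grasp_force: 0.0
```

```bash
python3 - <<'E'
from h import *
print(env.get_obs()['force'])
snap('wrist','w7');snap('side','s7')
i=cv2.imread('pics/w7.png'); a=cv2.resize(i[0:320,100:460],(450,400),interpolation=cv2.INTER_CUBIC)
j=cv2.imread('pics/s7.png')[206:326,154:259]; b=cv2.resize(j,(350,400),interpolation=cv2.INTER_CUBIC)
cv2.imwrite('pics/w7b.png',np.hstack([a,b]))
E
```

```text
[-0.35213926  0.52092058  0.38050536]
```

View pics/w7b.png

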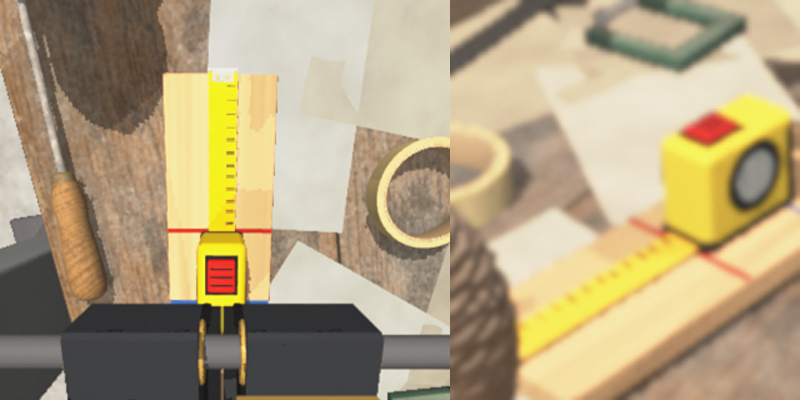

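The lock is down, the hook is on the end (223,74), and the case front is at the red line (row 231).

```bash
python3 -c "
from cell import env
print(env.sign_off())"
```

```text
the job is handed in; nothing more can be done
None
```

I handed the job in at about 14 s: the hook is caught on the board's left end, the case stands with its front at the red line, the thumb lock is pushed down and the gripper is clear; sign-off returned no verdict.

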